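Load the bench press and give the two-button start

ROBOT

A 6-joint arm with a two-finger parallel gripper is mounted at the origin on the work surface. World frame = base frame: x ahead of the robot, y to its left, z up, the work surface at z = 0. Lengths are in m, angles in rad, forces in N, time in s.
With the tool pointing down it reaches from about 0.325 to 0.9 m from the base axis. Payload 6.1 kg.
Tool frame: the origin (TCP) lies midway between the tips of the shut fingers; the grasp point (between the pads) lies env.tcp_to_grasp behind it (env.tcp_to_grasp is the distance from the TCP to the grasp point, in m); x points along the fingers, z is the direction in which the jaws open and shut, and the axes are right-handed (so a half turn about x gives the same grasp; the last joint's range is limited). The gripper opens to 85 mm and grips with 20 to 120 N. Pads are 22 mm wide; open, the fingers measure 114 mm over their backs; the gripper's body (76 mm by 85 mm) begins 54 mm behind the grasp point. The pads swing forward as they close: fully open they stand 13 mm farther back than shut.
Start: joints at [1.2, 0.22, 1.526, -0, 1.395, -0.126], TCP at [0.151, 0.606, 0.211] pointing down, gripper open.
Joint ranges: [-2.98, 2.98], [-0.91, 2.08], [0.09, 2.57], [-1.24, 4.39], [0.2, 2.65], [-2.68, 2.68]. Speed limits (rad/s): [2.57, 2.57, 3.01, 3.14, 3.14, 3.14].

INTERFACE

Orientations are given as a 3x3 rotation matrix whose columns are the frame's x, y, z axes.
In Python, from plant import env, cams gives the robot as it stands. The module is installed in compiled form; this text tells all that it offers.
- The arm moves only by the tool servo_tool, never from a script. Its argument "series" is a list of rows, each a list of 3 entries, a list of its own where there are three numbers: the shift along the tool's x, y, z in mm, then the turn about the tool's x in rad, then the closure, from 0 (fully open) to 1 (shut). A call has 1 to 8 rows; each row is the pose to reach, as a shift and turn from the pose commanded when the call began, along the tool's axes at that moment; what a row does not reach only later rows make up. A row lasts 1/10 s, in which the tool goes at most 50 mm and 8.59 degrees, less where a joint would pass 70% of its speed; a pose out of reach is approached as far as the arm can. A call with a gripper value outside its range is refused whole. The fingers move at their own pace and stop on an object; "force" is the grip in N (left out, the last holds). Time passes only in rows, so rows that repeat a pose let the fingers close. It gives the time, the measured TCP pose, the force and the opening at its end, in the units of the state.
- env.state(): the state, without advancing time (a new reading comes with each control period).
- cams.read_camera(name): name is "scene" or "top"; returns the picture (400x640x3 uint8, red, green, blue); there is no depth.
- cams.camera_params(name): a dict with "camera_matrix" (3x3 intrinsics, pixels), "dist_coeffs" ([k1, k2, p1, p2, k3] as OpenCV has them; the pictures are not rectified), "origin" and "rotation" of the camera in the world. Camera axes: x right, y down, z forward; pixel columns grow to the right and rows downward; lengths in m; the calibration is good to about 2 mm. A picture is of the moment at which its call begins. camera_params takes no time and is no camera call.
- env.finish_job(): hands the job in, once; it reports no verdict.
The state is a dict: "time": time; "q": joint angles; "joint_velocities": joint speeds; "joint_efforts": joint torques, N m; "ee_pos": TCP position; "tcp_rot": TCP orientation; "ft_force": force on the tool from outside, world axes, zero at the start; "torque": the same for the moment, N m; "width": finger opening in m.
Only numpy, scipy, OpenCV 4.12 (cv2) and the standard library are available. Lean on these libraries where they do the work, as an engineer would, in place of code of your own. Each camera call takes 0.05 s, during which the arm holds its last target.

TASK

With your fingertips, push the blue plate of the press's sliding carriage until the carriage is fully home under the spindle. Then start the press: press the two green buttons together, one fingertip on each, keep both right down for three seconds, let them spring back up and move clear. Do not press green before the carriage is home, do not press the red stop button, and do not pick up or disturb the loose things lying about.

Things in the scene. Friction and masses are not known exactly. Their poses are not given: they have to be found in the camera images.
- press: Bench press, fixed; it stands left or right of the console, drawn at random. Steel base 450 x 150 mm, 12 mm thick. Origin on the bench under the centre line of its slide; x points along the slide away from the push plate towards the spindle and column, z up. The base runs from x = -90 to +360 mm. The black head overhangs from x = 155 mm on, at 185 to 240 mm above the bench; the spindle at x = 175 mm hangs down to 85 mm above the bench.
- carriage (a joint): Travel of the press's carriage along the press's x, in m: 0 fully out, 0.075 fully home against its end stop. It starts 0 to 0.03. Stays where it is left; about 3 N of friction, so a push of 5 to 10 N moves it. A brass watch case is fixed on it 140 mm ahead of the push face; its top is 61 mm above the bench.
- push_plate (a point): Middle of the push face of the carriage: the face, towards the press's -x, of an upright blue plate 56 mm wide and 8 mm thick that stands up to 77 mm above the bench; this point lies 60 mm above the bench, 30 mm above the carriage deck. Axes as the press's; moves with the carriage. Push it along +x. In front of it is only the flat press base (for 50 mm or more) and bare bench.
- console: Start console, fixed: grey box 150 x 180 mm with yellow top 55 mm above the bench. Origin on the bench midway below the two green buttons; the buttons lie at y = +28 mm and -28 mm; x points away from the robot's side to the red stop button, z up. The box runs from x = -40 to +110 mm, y = +-90 mm.
- start_left (a joint): Travel of the green button at console y = +28 mm, in m: 0 up, 0.007 right down. Spring 1.5 N at the start to 5 N right down, so some 10 N for both; springs back.
- start_right (a joint): The same for the green button at console y = -28 mm.
- start_left_top (a point): Centre of the top face of that green button when up: 26 mm diameter, 78 mm above the bench, standing 11 mm out of a black collar of 42 mm diameter; moves down with the button. The two buttons are 56 mm apart centre to centre; the clear gap between the caps is 30 mm.
- start_right_top (a point): The same point of the other green button.
- stop (a joint): Travel of the red stop button, 0 up, 0.006 down; it must stay up.
- stop_top (a point): Centre of the top of the red stop button: 34 mm diameter, 77 mm above the bench, 70 mm beyond the green pair along console x, on its centre line.
- loupe: Black eye loupe, loose, 32 mm diameter, 30 mm high, standing on the console's top beside the stop button, 58 to 66 mm along console x from the green pair's line. Origin at its foot. Leave alone.
- spare_case: Small brass case, loose, 26 mm diameter, 18 mm high, on the press's base beside the slide. Origin at its foot. Leave alone.
- tin: Round tin with dull pink lid, loose, 41 mm diameter, 26 mm high, on the bench between press and console. Origin at its foot. Leave alone.
- driver: Screwdriver, loose, 130 mm long, lying across the bench beyond the console. Origin under its middle. Leave alone.
There are look-alikes about, which are no part of the job. Several things look just like the console: the one meant starts farthest to the robot's right.

How it is judged:
By the outcome, as a careful person would: the job done as asked, in the order asked, and still so for the second after the job is handed in, with the robot touching nothing.
It also fails if it takes over 48 s, if anything falls off the work surface, if the arm or the gripper's body presses on something with over 40 N, if the wrist force passes 120 N, or if a joint passes its speed limit or range.

## Working session

There is one attempt and no reset: what is moved stays moved. The work goes in short steps, Python scripts to look and compute and a tool call to move; the robot and the scene stay as the last step left them, time stands still between calls to the robot, and variables do not carry over. Pictures are saved under pics/ and viewed, and the job is handed in when it is done.

Besides the shell and the picture viewer there is one more tool, called after ">>>" as name(argument=value, ...) on one line, values as JSON. servo_tool: Moves the arm, as the interface text tells. Its arguments: {"type":"object","properties":{"series":{"type":"array","items":{"type":"array"}},"force":{"type":"number"}},"required":["series"]}

```bash
mkdir -p pics; python3 - <<'E'
from plant import env,cams
import cv2,numpy as np
for n in("scene","top"):
    im=cams.read_camera(n); cv2.imwrite(f"pics/{n}0.png",im[:,:,::-1])
    p=cams.camera_params(n); print(n,p)
print(env.state(),env.tcp_to_grasp)
E
```

```text
scene {'camera_matrix': array([[480.72581618,   0.        , 320.52479322],
       [  0.        , 480.72581618, 192.85154895],
       [  0.        ,   0.        ,   1.        ]]), 'dist_coeffs': array([-0.13148457,  0.        ,  0.        ,  0.        ,  0.        ]), 'origin': array([0.77657937, 0.55617698, 0.92183679]), 'rotation': array([[-0.86756596,  0.40195963, -0.29284427],
       [ 0.49729214,  0.69469862, -0.51970603],
       [-0.00546234, -0.59650841, -0.80258824]])}
top {'camera_matrix': array([[452.42904278,   0.        , 319.23900168],
       [  0.        , 452.42904278, 199.93724539],
       [  0.        ,   0.        ,   1.        ]]), 'dist_coeffs': array([-0.01832956,  0.        ,  0.        ,  0.        ,  0.        ]), 'origin': array([0.32258876, 0.03140506, 0.89620832]), 'rotation': array([[ 0.01279446, -0.985222  ,  0.17080374],
       [-0.99986774, -0.01432097, -0.00770802],
       [ 0.01004018, -0.17068253, -0.98527492]])}
{'time': 0.1, 'q': array([ 1.19989990e+00,  2.21152284e-01,  1.52751402e+00, -7.08383653e-06,
        1.39469659e+00, -1.26143329e-01]), 'joint_velocities': array([-0.00016496, -0.00126475, -0.0033046 , -0.00071446,  0.00091318,
        0.00092072]), 'joint_efforts': array([ 1.60777116e-03, -4.98240709e+01, -3.90545762e+01, -3.05164385e-04,
        5.65504524e-03,  2.55928961e-05]), 'ee_pos': array([0.15126595, 0.60581372, 0.20999639]), 'tcp_rot': array([[-6.35123186e-04, -9.70197416e-01,  2.42315022e-01],
       [-1.65239106e-03,  2.42315758e-01,  9.70196033e-01],
       [-9.99998433e-01,  2.15794821e-04, -1.75704589e-03]]), 'ft_force': array([ 0.38602465, -0.47196075,  0.01929382]), 'torque': array([-0.00023052, -0.0252923 ,  0.00497978]), 'width': 0.08543954729992005} 0.0187
```

View pics/scene0.png

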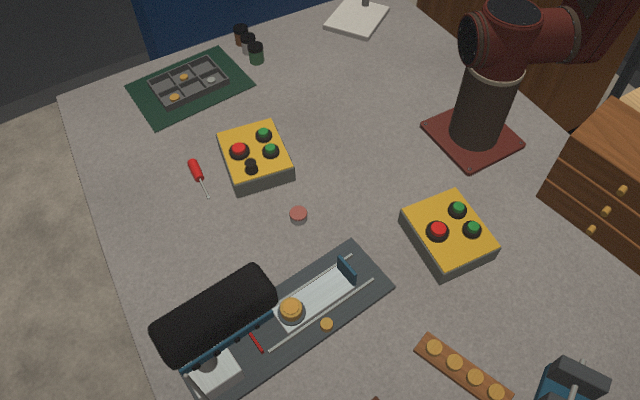

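View pics/top0.png

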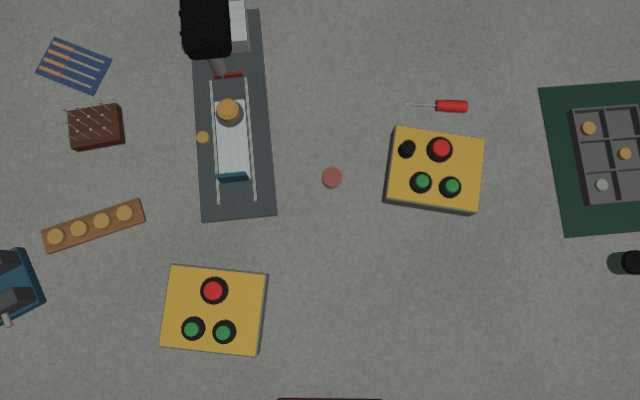

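The scene shows two consoles. The one with the loupe is at top px (437,170), scene px (255,155). The decoy is at top px (213,310), scene px (450,235). Image right in the top view is robot right (-y), so the console meant is the one at top (437,170), and its loupe agrees with that. The only press has its blue plate at top (232,177).

Next I measure these, with a close crop.

```bash
cat > h.py <<'E'
from plant import env,cams
import cv2,numpy as np
def ray(n,uv):
    p=cams.camera_params(n)
    x=cv2.undistortPoints(np.array([[uv]],float),p["camera_matrix"],p["dist_coeffs"])[0,0]
    return p["origin"],p["rotation"]@np.array([x[0],x[1],1])
def onz(n,uv,z):
    o,d=ray(n,uv); return o+d*(z-o[2])/d[2]
def proj(n,P):
    p=cams.camera_params(n);R=p["rotation"].T
    return cv2.projectPoints(np.array([P],float),cv2.Rodrigues(R)[0],-R@p["origin"],p["camera_matrix"],p["dist_coeffs"])[0][0,0]
def tri(a,b):
    o1,d1=ray("top",a);o2,d2=ray("scene",b)
    A=np.stack([d1,-d2],1);s=np.linalg.lstsq(A,o2-o1,rcond=None)[0]
    p,q=o1+s[0]*d1,o2+s[1]*d2
    return (p+q)/2,np.linalg.norm(p-q)
def blobs(im,lo,hi,minA=20):
    h=cv2.cvtColor(im,cv2.COLOR_RGB2HSV);m=cv2.inRange(h,np.array(lo),np.array(hi))
    n,l,s,c=cv2.connectedComponentsWithStats(m)
    return m,[(c[i].round(1),s[i]) for i in range(1,n) if s[i][4]>=minA]
E
python3 - <<'E'
from h import *
for n in("scene","top"):
    im=cv2.imread(f"pics/{n}0.png")[:,:,::-1].copy()
    for nm,lo,hi in(("green",(60,120,60),(85,255,255)),("red",(0,170,120),(5,255,255)),("yellow",(18,120,120),(32,255,255)),("blue",(95,90,40),(115,255,255)),("pink",(0,60,90),(8,140,200))):
        for c,s in blobs(im,lo,hi)[1]: print(n,nm,c,s,onz(n,c,.078).round(3))
a=cv2.imread("pics/top0.png")
c1=cv2.resize(a[110:225,370:500],None,fx=5,fy=5,interpolation=cv2.INTER_CUBIC)
cv2.imwrite("pics/c1.png",c1)
cv2.imwrite("pics/c2.png",cv2.resize(a[60:230,180:290],None,fx=3.5,fy=3.5,interpolation=cv2.INTER_CUBIC))
b=cv2.imread("pics/scene0.png")
cv2.imwrite("pics/c3.png",cv2.resize(b[235:400,225:400],None,fx=3.5,fy=3.5,interpolation=cv2.INTER_CUBIC))
E
```

```text
scene green [262.6 130.9] [258 128  10   7  45] [ 0.497 -0.224  0.078]
scene green [269.8 146.6] [265 144  10   7  48] [ 0.505 -0.169  0.078]
scene green [458.3 205.8] [453 202  11   9  71] [0.228 0.189 0.078]
scene green [473.3 225.5] [468 221  12  10  83] [0.233 0.245 0.078]
scene red [238.  147.4] [232 143  13  10 106] [ 0.571 -0.204  0.078]
scene red [194.6 167.7] [188 159  15  19 161] [ 0.684 -0.198  0.078]
scene red [438.1 227.7] [431 222  15  13 156] [0.301 0.211 0.078]
scene red [255.6 341.7] [249 333  14  19  59] [0.736 0.241 0.078]
scene yellow [183.4  76.1] [180  74   8   5  33] [ 0.596 -0.524  0.078]
scene yellow [173.9  96.5] [170  94   9   6  46] [ 0.646 -0.458  0.078]
scene yellow [253.1 150.6] [ 217  118   77   67 2310] [ 0.544 -0.177  0.078]
scene yellow [622.7 188.1] [618 185   9   8  43] [-0.148  0.351  0.078]
scene yellow [449.6 230.3] [ 402  187   99   86 3566] [0.284 0.229 0.078]
scene yellow [606.6 209.2] [602 206   9   8  41] [-0.063  0.37   0.078]
scene yellow [591.7 228.1] [588 225   8   8  41] [0.008 0.386 0.078]
scene yellow [290.5 307.3] [280 297  22  21 
[... 1716 characters left out ...]
8] [0.581 0.246 0.078]
top yellow [625.1 153. ] [620 148  11  11  97] [ 0.563 -0.555  0.078]
top yellow [123.7 212.6] [116 205  16  16 199] [0.436 0.382 0.078]
top yellow [101.  220.3] [ 94 213  16  16 195] [0.421 0.422 0.078]
top yellow [ 77.9 228. ] [ 70 221  16  16 194] [0.406 0.463 0.078]
top yellow [ 54.8 236. ] [ 47 228  16  17 196] [0.391 0.503 0.078]
top yellow [212.3 309.3] [ 159  265  106   91 6207] [0.266 0.211 0.078]
top blue [76.7 68. ] [  35   37   77   59 1439] [0.717 0.498 0.078]
top blue [232.  176.9] [216 172  32  11 245] [0.505 0.187 0.078]
top blue [ 22.4 281.2] [   0  247   46   73 1177] [0.31  0.553 0.078]
top pink [331.6 176.7] [322 167  20  20 318] [0.508 0.003 0.078]
```

View pics/c1.png

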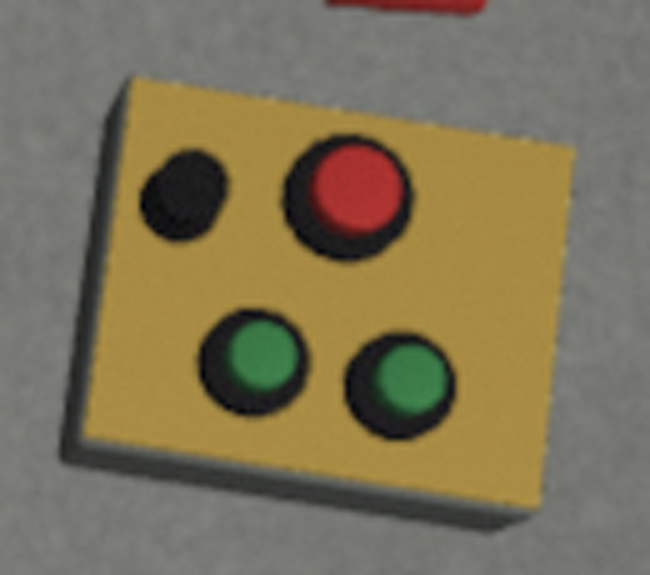

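View pics/c2.png

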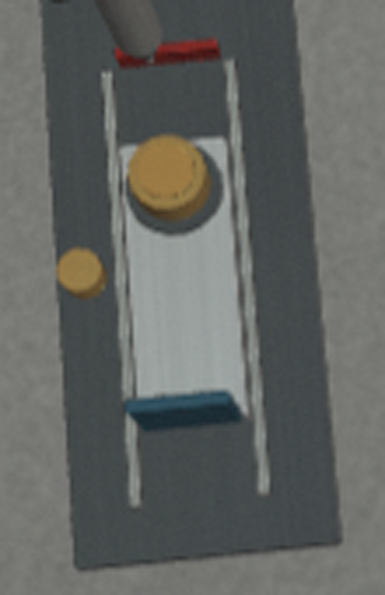

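View pics/c3.png

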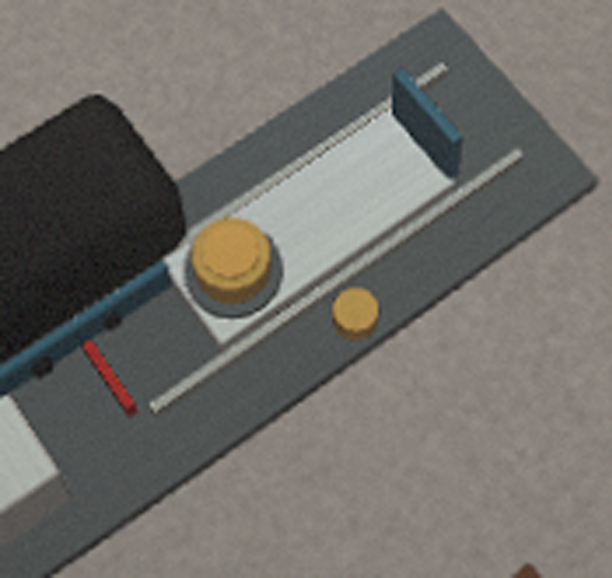

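```bash
python3 - <<'E'
from h import *
a=cv2.imread("pics/top0.png"); b=cv2.imread("pics/scene0.png")
cv2.imwrite("pics/c4.png",cv2.resize(a[160:230,195:285],None,fx=8,fy=8,interpolation=cv2.INTER_CUBIC))
cv2.imwrite("pics/c5.png",cv2.resize(b[235:305,320:400],None,fx=8,fy=8,interpolation=cv2.INTER_CUBIC))
cv2.imwrite("pics/c6.png",cv2.resize(a[240:400,0:170],None,fx=4,fy=4))
E
```

```text
(no output)
```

View pics/c4.png

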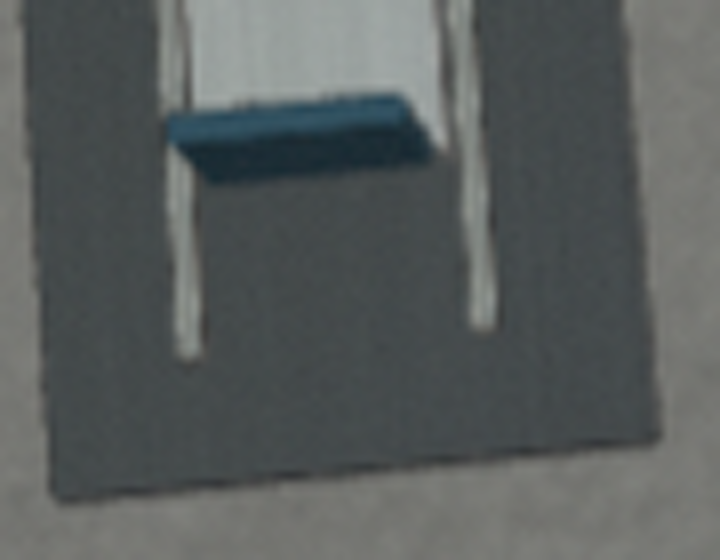

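View pics/c5.png

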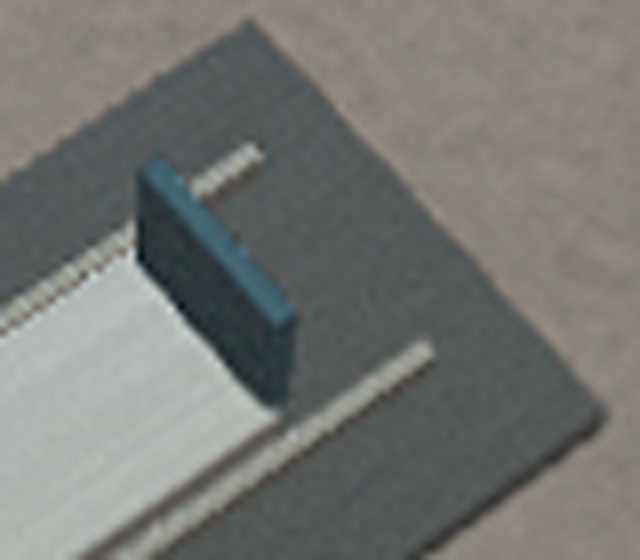

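View pics/c6.png

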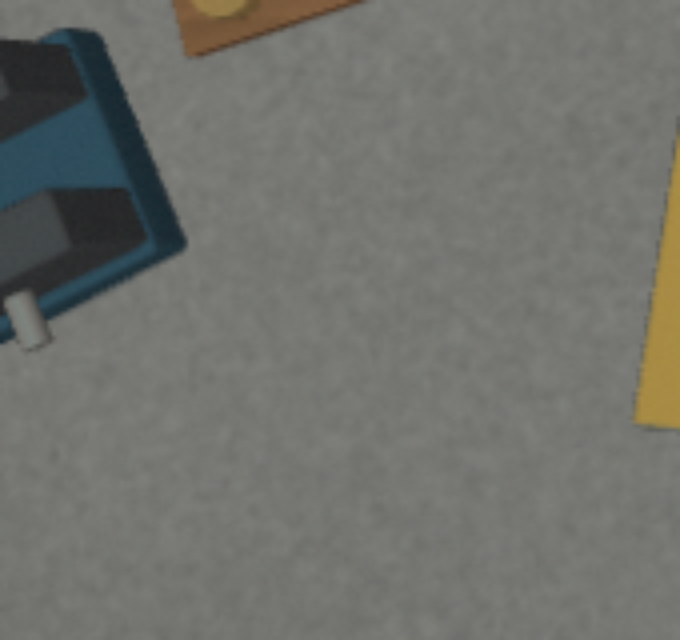

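```bash
python3 - <<'E'
from h import *
for nm,z,t,s in(("plateL",.077,(216.5,177.9),(357.1,274.7)),("plateR",.077,(246.5,175),(341,255)),("baseL",.012,(201.5,222.3),(395.7,286.3)),("baseR",.012,(277.3,214.8),(351.3,237.5)),("case",.061,(227.2,108.4),(290.5,305.5))):
    print(nm,onz("top",t,z).round(4),onz("scene",s,z).round(4),tri(t,s)[0].round(4),round(tri(t,s)[1],4))
# base side edges in top picture
im=cv2.imread("pics/top0.png");g=cv2.cvtColor(im,cv2.COLOR_BGR2GRAY).astype(float)
L=[];R=[]
for r in range(90,210,5):
    row=cv2.GaussianBlur(g,(5,5),1)[r]
    d=np.diff(row); 
    l=185+np.argmin(d[185:210]); rr=255+np.argmax(d[255:290])
    L.append(onz("top",(l+.5,r),.012)[:2]);R.append(onz("top",(rr+.5,r),.012)[:2])
for E_ in(L,R):
    E_=np.array(E_); v=cv2.fitLine(E_.astype(np.float32),cv2.DIST_HUBER,0,.01,.01).ravel(); print(v, np.degrees(np.arctan(v[1]/v[0])))
E
```

```text
plateL [0.5032 0.2157 0.077 ] [0.5055 0.2174 0.077 ] [0.5042 0.2163 0.0736] 0.0006
plateR [0.5095 0.1604 0.077 ] [0.5099 0.1641 0.077 ] [0.5096 0.1617 0.0733] 0.0022
baseL [0.4279 0.2552 0.012 ] [0.4297 0.2546 0.012 ] [0.4287 0.2548 0.0111] 0.0017
baseR [0.4449 0.1068 0.012 ] [0.4469 0.1076 0.012 ] [0.4456 0.1067 0.0095] 0.0009
case [0.645  0.2058 0.061 ] [0.6458 0.203  0.061 ] [0.6452 0.2046 0.063 ] 0.0024
[0.9930835  0.11741034 0.606381   0.2777495 ] 6.742669
[0.9933031  0.11553751 0.58121496 0.12231421] 6.634629
```

Console: green pair at (0.5045,-0.167) and (0.496,-0.222), 55.7 mm apart, with the stop 70.6 mm beyond, which matches the description. Plate face middle is about (0.507,0.189), with press x at 6.6°. The case lies 139 mm ahead of the face (given as 140 mm). The face is 70 mm in from the base edge, so the carriage is at about 0.02 with about 55 mm to go. Next I go above and in front of the plate, shutting the fingers.

```bash
cat >> h.py <<'E'
def delta(target,zdir=None):
    s=env.state();R=s["tcp_rot"]
    d=R.T@(np.array(target)-s["ee_pos"])*1000
    t=0
    if zdir is not None:
        z=R.T@np.array([zdir[0],zdir[1],0.]); t=np.arctan2(-z[1],z[2])
    print("t",round(s["time"],2),"pos",s["ee_pos"].round(4),"F",s["ft_force"].round(2),"delta mm",d.round(1),"turn",round(t,3),"width",round(s["width"],4))
E
python3 - <<'E'
from h import *
delta((.472,.185,.21),(-.114,.9935))
E
```

```text
t 0.1 pos [0.1513 0.6058 0.21  ] F [ 0.39 -0.47  0.02] delta mm [   0.5 -413.1 -330.6] turn -0.359 width 0.0854
```

>>> servo_tool(series=[[[-20,-40,-30],-0.1,1],[[-30,-80,-65],-0.2,1],[[-30,-115,-95],-0.3,1],[[-30,-150,-125],-0.359,1],[[-30,-190,-155],-0.359,1],[[-30,-230,-185],-0.359,1],[[-30,-265,-215],-0.359,1],[[-30,-300,-240],-0.359,1]], force=40)

```text
time: 0.9
ee_pos: [0.3849, 0.2987, 0.2408]
tcp_rot: [[-0.0, -0.994, -0.114], [-0.0, -0.114, 0.994], [-1.0, 0.0, -0.0]]
ft_force: [0.4, 0.6, -0.0]
width: 0.0001
```

```bash
python3 - <<'E'
from h import *
delta((.472,.185,.13),(-.114,.9935))
E
```

```text
t 0.9 pos [0.3849 0.2987 0.2408] F [ 0.4   0.57 -0.02] delta mm [ 110.8  -73.6 -122.9] turn -0.0 width 0.0001
```

>>> servo_tool(series=[[[10,-25,-40],0,1],[[20,-50,-80],0,1],[[50,-73,-123],0,1],[[90,-73,-123],0,1],[[110,-73,-123],0,1],[[110,-73,-123],0,1],[[110,-73,-123],0,1]])

```text
time: 1.6
ee_pos: [0.4708, 0.187, 0.1312]
tcp_rot: [[-0.001, -0.993, -0.114], [-0.0, -0.114, 0.993], [-1.0, 0.001, -0.0]]
ft_force: [-0.1, 0.0, 0.3]
width: -0.0005
```

```bash
python3 - <<'E'
from h import *
delta((.472,.185,.055),(-.114,.9935))
for n in("scene","top"):
    im=cams.read_camera(n); cv2.imwrite(f"pics/{n}1.png",im[:,:,::-1])
E
```

```text
t 1.6 pos [0.4708 0.187  0.1312] F [-0.1   0.03  0.27] delta mm [76.2 -1.  -2.1] turn 0.0 width -0.0005
```

View pics/scene1.png

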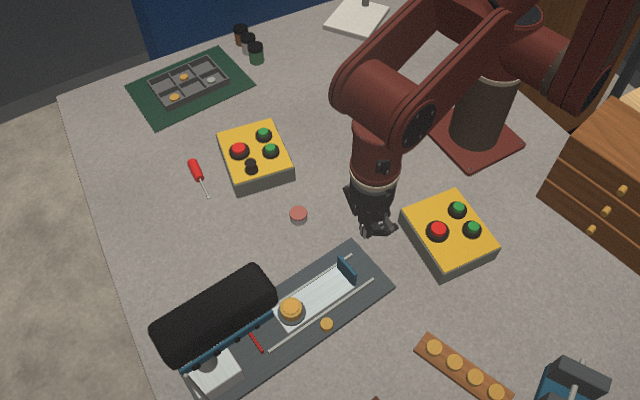

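View pics/top1.png

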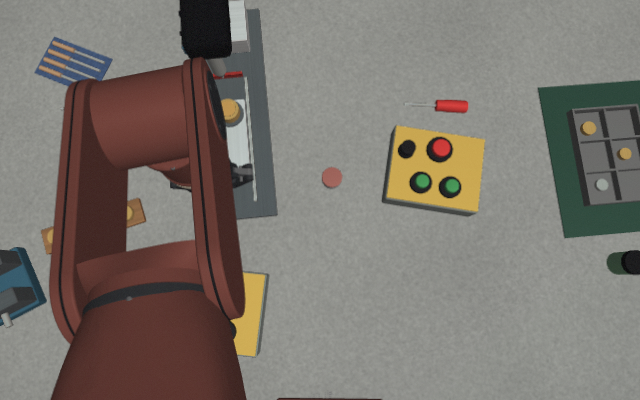

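The picture shows the fingers shut just ahead of the plate (scene px 378,230; plate at 347,266), not yet over anything. Going down and starting the push.

>>> servo_tool(series=[[[30,-1,-2],0,1],[[60,-1,-2],0,1],[[76,-1,-2],0,1],[[76,-1,-2],0,1],[[76,-10,-2],0,1],[[76,-16,-2],0,1],[[76,-20,-2],0,1],[[76,-20,-2],0,1]])

```text
time: 2.5
ee_pos: [0.4927, 0.1875, 0.0563]
tcp_rot: [[0.002, -0.993, -0.114], [0.0, -0.114, 0.993], [-1.0, -0.002, 0.0]]
ft_force: [-0.4, 1.5, 0.7]
width: 0.0001
```

>>> servo_tool(series=[[[0,-3,0],0,1],[[0,-6,0],0,1],[[0,-9,0],0,1],[[0,-12,0],0,1],[[0,-16,0],0,1],[[0,-20,0],0,1],[[0,-25,0],0,1],[[0,-25,0],0,1]])

```text
time: 3.3
ee_pos: [0.5167, 0.1902, 0.055]
tcp_rot: [[0.001, -0.994, -0.114], [0.0, -0.114, 0.994], [-1.0, -0.001, 0.0]]
ft_force: [-0.7, 0.7, 0.9]
width: -0.0004
```

```bash
python3 - <<'E'
from h import *
# home TCP guess: face home = face +.055 ; TCP 11 mm behind
u=np.array([.9935,.114,0]);f=np.array([.507,.189,.055])
delta(f+u*(.055-.011),(-.114,.9935))
im=cams.read_camera("scene"); cv2.imwrite("pics/scene2.png",cv2.resize(im[150:400,130:450,::-1],None,fx=2.4,fy=2.4))
E
```

```text
t 3.3 pos [0.5167 0.1902 0.055 ] F [-0.75  0.69  0.9 ] delta mm [  0.1 -34.2  -0.1] turn -0.0 width -0.0004
```

View pics/scene2.png

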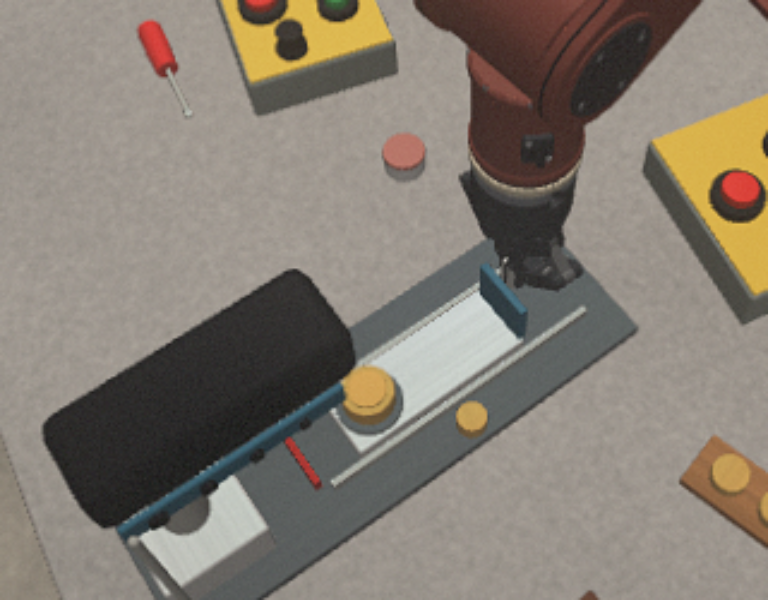

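The carriage is moving: the case now reaches the head's edge at crop px (368,390). Keep pushing.

>>> servo_tool(series=[[[0,-4,0],0,1],[[0,-8,0],0,1],[[0,-12,0],0,1],[[0,-16,0],0,1],[[0,-20,0],0,1],[[0,-23,0],0,1],[[0,-26,0],0,1],[[0,-28,0],0,1]])

```text
time: 4.15
ee_pos: [0.5439, 0.1933, 0.055]
tcp_rot: [[-0.0, -0.993, -0.114], [0.0, -0.114, 0.993], [-1.0, 0.0, 0.0]]
ft_force: [-3.6, -0.1, 2.4]
width: 0.0003
```

>>> servo_tool(series=[[[0,-1,0],0,1],[[0,-2,0],0,1],[[0,-3,0],0,1],[[0,-4,0],0,1],[[0,-4,0],0,1]])

```text
time: 4.65
ee_pos: [0.5478, 0.1938, 0.055]
tcp_rot: [[0.0, -0.993, -0.114], [0.0, -0.114, 0.993], [-1.0, -0.0, 0.0]]
ft_force: [-2.0, -0.1, 1.6]
width: -0.0003
```

>>> servo_tool(series=[[[0,-1,0],0,1],[[0,-2,0],0,1],[[0,-3,0],0,1]])

```text
time: 4.95
ee_pos: [0.5506, 0.1941, 0.055]
tcp_rot: [[-0.0, -0.993, -0.114], [0.0, -0.114, 0.993], [-1.0, 0.0, 0.0]]
ft_force: [-2.6, -0.5, 2.4]
width: 0.0
```

>>> servo_tool(series=[[[0,-1,0],0,1],[[0,-2,0],0,1]])

```text
time: 5.15
ee_pos: [0.5527, 0.1943, 0.055]
tcp_rot: [[0.0, -0.993, -0.114], [0.0, -0.114, 0.993], [-1.0, -0.0, 0.0]]
ft_force: [-3.3, -0.1, 1.7]
width: 0.0
```

>>> servo_tool(series=[[[0,-1,0],0,1],[[0,-2,0],0,1]])

```text
time: 5.35
ee_pos: [0.553, 0.1944, 0.0547]
tcp_rot: [[-0.004, -0.993, -0.114], [-0.001, -0.114, 0.993], [-1.0, 0.004, -0.0]]
ft_force: [-10.3, -0.6, 7.8]
width: 0.0004
```

>>> servo_tool(series=[[[0,-1,0],0,1],[[0,-1,0],0,1],[[0,-1,0],0,1]])

```text
time: 5.65
ee_pos: [0.553, 0.1944, 0.0547]
tcp_rot: [[-0.006, -0.993, -0.114], [-0.001, -0.114, 0.993], [-1.0, 0.006, -0.0]]
ft_force: [-12.3, -0.6, 8.9]
width: -0.0
```

```bash
python3 - <<'E'
from h import *
delta((.553,.194,.055))
im=cams.read_camera("scene"); cv2.imwrite("pics/scene3.png",cv2.resize(im[150:400,130:450,::-1],None,fx=2.4,fy=2.4))
E
```

```text
t 5.65 pos [0.553  0.1944 0.0547] F [-12.3   -0.63   8.95] delta mm [-0.3  0.1 -0.4] turn 0 width -0.0
```

View pics/scene3.png

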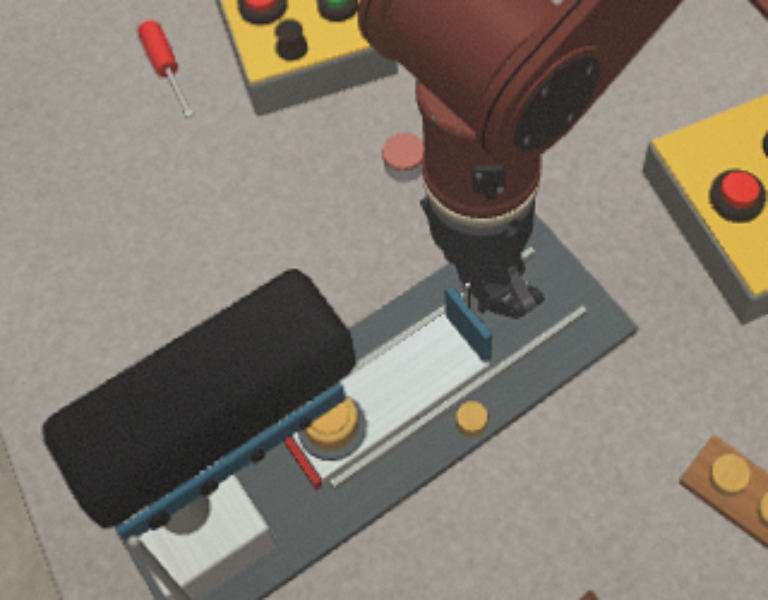

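The carriage deck is now flush against the red end stop (crop px ~300,455). The fingers stalled at 12 N after about 55 mm of travel, as predicted, so the carriage is home. Backing off and rising.

>>> servo_tool(series=[[[0,8,0],0,1],[[0,25,0],0,1],[[-15,30,0],0,1],[[-55,30,0],0,1],[[-95,30,0],0,1],[[-135,30,0],0,1],[[-155,30,0],0,1],[[-155,30,0],0,1]])

```text
time: 6.5
ee_pos: [0.529, 0.1916, 0.2147]
tcp_rot: [[0.01, -0.993, -0.114], [0.002, -0.114, 0.994], [-1.0, -0.01, 0.0]]
ft_force: [0.6, -0.9, -0.4]
width: 0.0
```

```bash
python3 - <<'E'
from h import *
delta((.500,-.1945,.16),(.139,.990))
E
```

```text
t 6.5 pos [0.529  0.1916 0.2147] F [ 0.65 -0.93 -0.37] delta mm [  53.9   73.3 -380.3] turn 0.253 width 0.0
```

>>> servo_tool(series=[[[0,10,-40],0.06,0.9],[[0,18,-85],0.12,0.7],[[0,26,-130],0.18,0.5],[[0,35,-175],0.253,0.5],[[0,44,-220],0.253,0.5],[[0,53,-265],0.253,0.5],[[0,62,-310],0.253,0.5],[[0,68,-345],0.253,0.5]])

```text
time: 7.3
ee_pos: [0.4965, -0.1619, 0.2084]
tcp_rot: [[-0.001, -0.99, 0.14], [-0.0, 0.14, 0.99], [-1.0, 0.001, -0.001]]
ft_force: [0.5, 0.5, 0.1]
width: 0.0426
```

```bash
python3 - <<'E'
from h import *
delta((.500,-.1945,.14),(.139,.990))
E
```

```text
t 7.3 pos [ 0.4965 -0.1619  0.2084] F [0.54 0.5  0.12] delta mm [ 68.4  -8.  -31.8] turn -0.001 width 0.0426
```

>>> servo_tool(series=[[[0,-4,-16],0,0.49],[[0,-8,-32],0,0.49],[[30,-8,-32],0,0.49],[[68,-8,-32],0,0.49],[[68,-8,-32],0,0.49],[[68,-8,-32],0,0.49]])

```text
time: 7.9
ee_pos: [0.5007, -0.1911, 0.1415]
tcp_rot: [[-0.002, -0.991, 0.137], [0.001, 0.137, 0.991], [-1.0, 0.002, 0.001]]
ft_force: [-0.3, -0.2, 0.1]
width: 0.0434
```

```bash
python3 - <<'E'
from h import *
delta((.500,-.1945,.09),(.139,.990))
im=cams.read_camera("scene"); cv2.imwrite("pics/scene4.png",cv2.resize(im[90:230,180:340,::-1],None,fx=4,fy=4,interpolation=cv2.INTER_CUBIC))
im=cams.read_camera("top"); cv2.imwrite("pics/top4.png",im[:,:,::-1])
E
```

```text
t 7.9 pos [ 0.5007 -0.1911  0.1415] F [-0.31 -0.17  0.06] delta mm [51.5  0.1 -3.5] turn 0.002 width 0.0434
```

View pics/scene4.png

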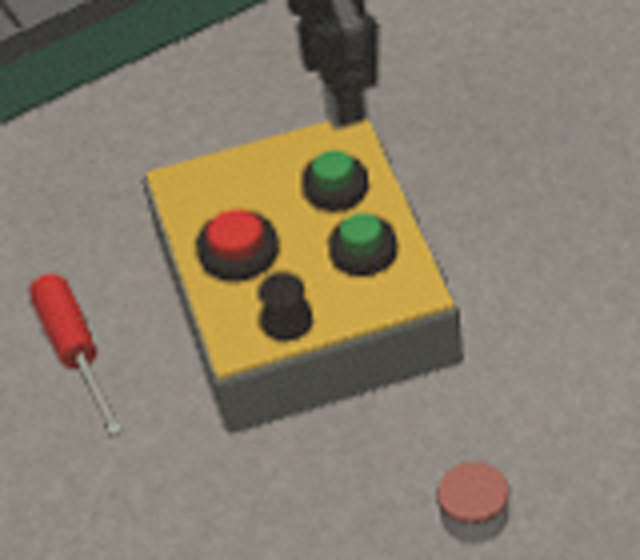

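View pics/top4.png

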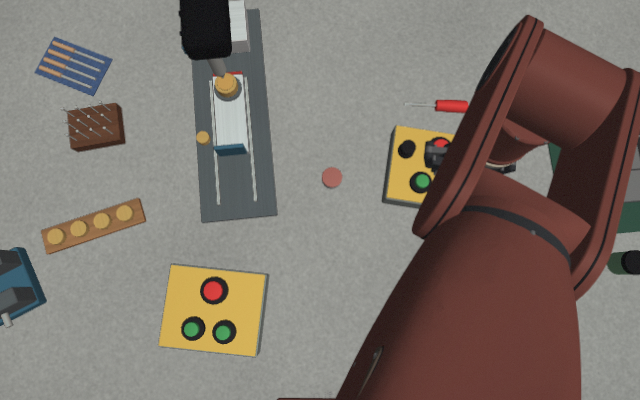

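```bash
python3 - <<'E'
from h import *
s=env.state();p=s["ee_pos"];R=s["tcp_rot"]
for sg in(1,-1):
    for back in(0,.006):
        P=p+R[:,2]*sg*.029-R[:,0]*back
        print(sg,P.round(3),proj("scene",P).round(1),proj("top",P).round(1))
print(onz("scene",(266.5,119.5),.147))
b=cv2.imread("pics/scene4.png");t=cv2.imread("pics/top4.png")
cv2.imwrite("pics/c7.png",cv2.resize(b[0:260,220:460],None,fx=2.3,fy=2.3))
cv2.imwrite("pics/c8.png",cv2.resize(t[115:215,380:530],None,fx=5,fy=5,interpolation=cv2.INTER_CUBIC))
E
```

```text
1 [ 0.506 -0.163  0.144] [267.5 128.6] [430.  170.8]
1 [ 0.506 -0.163  0.15 ] [267.3 126.8] [430.8 170. ]
-1 [ 0.498 -0.221  0.144] [259.9 112. ] [463.5 175.9]
-1 [ 0.498 -0.221  0.15 ] [259.6 110.1] [464.6 175.1]
[ 0.49685371 -0.18796305  0.147     ]
```

View pics/c7.png

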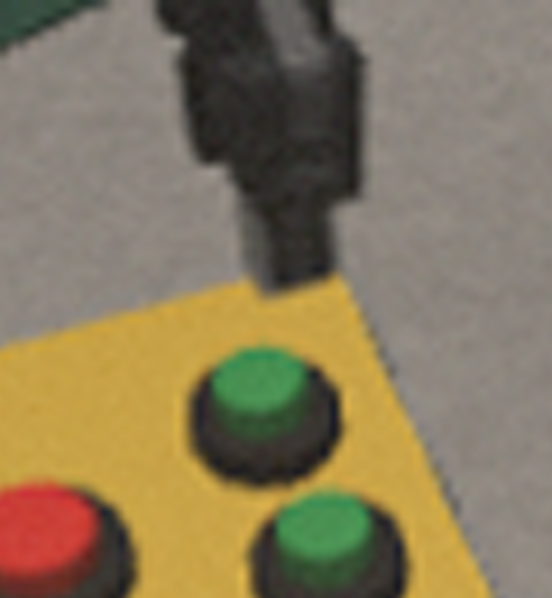

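View pics/c8.png

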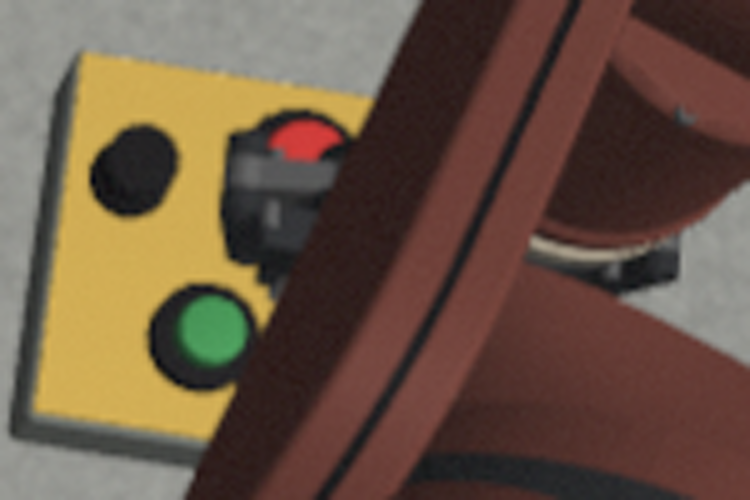

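```bash
python3 - <<'E'
from h import *
for t in((434,171),(435,172.5)):
  for s in((266,119),(267,121)): print(tri(t,s))
# closed-finger check with picture scene1/top1
P=np.array([.4708,.187,.1312]);print("closed",proj("scene",P),proj("top",P))
b=cv2.imread("pics/scene1.png")
c=b[200:260,340:420].copy();c=cv2.resize(c,None,fx=8,fy=8,interpolation=cv2.INTER_CUBIC)
u=(proj("scene",P)-[340,200]+.5)*8;cv2.circle(c,tuple(int(x) for x in u),4,(0,255,0),-1)
cv2.imwrite("pics/c9.png",c)
E
```

```text
(array([ 0.50286769, -0.16625674,  0.16836351]), np.float64(0.006721409276086717))
(array([ 0.50276914, -0.16645591,  0.16284183]), np.float64(0.003085012116116703))
(array([ 0.50144789, -0.16901149,  0.16510841]), np.float64(0.007539773936228674))
(array([ 0.50133923, -0.16923666,  0.15952983]), np.float64(0.0038936717481385984))
closed [365.55480576 241.14316124] [225.46215811 189.66467378]
```

View pics/c9.png

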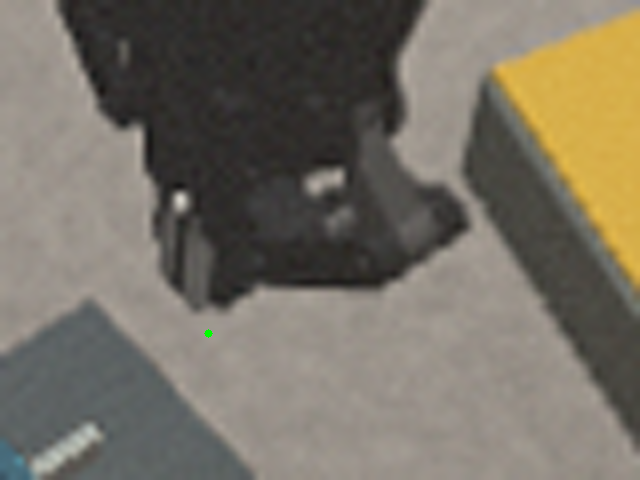

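The scene crop shows the near fingertip at px (267,121), and triangulation puts it about (0.502,-0.168). That is laterally right above start_left, and the visible tip sits 10–20 mm above the TCP height. The top view shows the deck against the red bar at px (230,75). I widen slightly, then descend to just above the caps and look.

>>> servo_tool(series=[[[10,0,-3.5],0,0.46],[[25,0,-3.5],0,0.46],[[40,0,-3.5],0,0.46],[[52,0,-3.5],0,0.46],[[52,0,-3.5],0,0.46],[[52,0,-3.5],0,0.46]])

```text
time: 8.6
ee_pos: [0.5001, -0.1953, 0.0893]
tcp_rot: [[-0.001, -0.99, 0.138], [0.001, 0.138, 0.99], [-1.0, 0.001, 0.001]]
ft_force: [-0.5, -0.8, 0.4]
width: 0.046
```

```bash
python3 - <<'E'
from h import *
delta((.500,-.1945,.07),(.139,.990))
im=cams.read_camera("scene"); cv2.imwrite("pics/scene5.png",cv2.resize(im[90:190,200:310,::-1],None,fx=6,fy=6,interpolation=cv2.INTER_CUBIC))
im=cams.read_camera("top"); cv2.imwrite("pics/top5.png",cv2.resize(im[110:220,370:500,::-1],None,fx=5,fy=5,interpolation=cv2.INTER_CUBIC))
E
```

```text
t 8.6 pos [ 0.5001 -0.1953  0.0893] F [-0.51 -0.84  0.36] delta mm [19.3  0.2  0.8] turn 0.001 width 0.046
```

View pics/scene5.png

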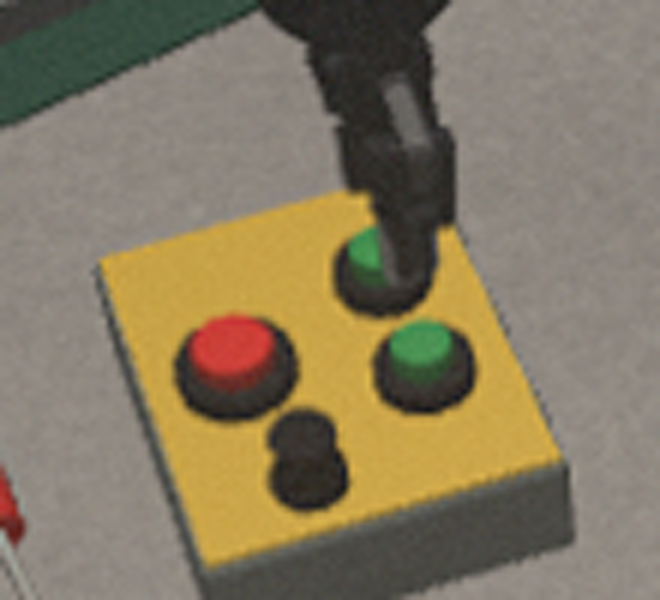

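View pics/top5.png

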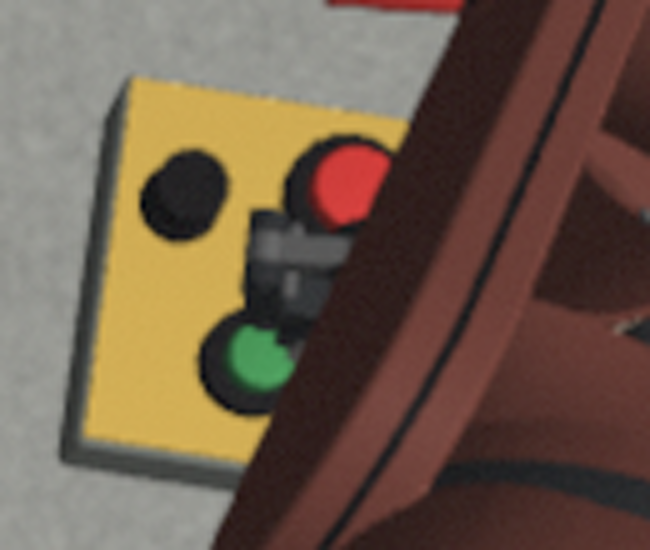

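In the scene, the left tip at (267,137) lies slightly to the -y, inner side of the left cap (270,147.5). The apparent tip spacing is about 50 mm. I widen to about 52 mm, shift about +2.5 mm in y and -1.5 mm in x, come down a bit and look again.

>>> servo_tool(series=[[[0,1.5,3],0,0.39],[[4,1.5,3],0,0.39],[[8,1.5,3],0,0.39],[[12,1.5,3],0,0.39],[[12,1.5,3],0,0.39]])

```text
time: 9.2
ee_pos: [0.4989, -0.1921, 0.0771]
tcp_rot: [[-0.001, -0.99, 0.138], [0.001, 0.138, 0.99], [-1.0, 0.001, 0.001]]
ft_force: [-0.6, 0.6, -0.8]
width: 0.0523
```

```bash
python3 - <<'E'
from h import *
delta((.500,-.1945,.07),(.139,.990))
im=cams.read_camera("scene"); cv2.imwrite("pics/scene6.png",cv2.resize(im[100:175,220:300,::-1],None,fx=8,fy=8,interpolation=cv2.INTER_CUBIC))
im=cams.read_camera("top"); cv2.imwrite("pics/top6.png",cv2.resize(im[140:205,400:480,::-1],None,fx=8,fy=8,interpolation=cv2.INTER_CUBIC))
E
```

```text
t 9.2 pos [ 0.4989 -0.1921  0.0771] F [-0.62  0.55 -0.75] delta mm [ 7.1 -1.5 -2.3] turn 0.001 width 0.0523
```

View pics/scene6.png

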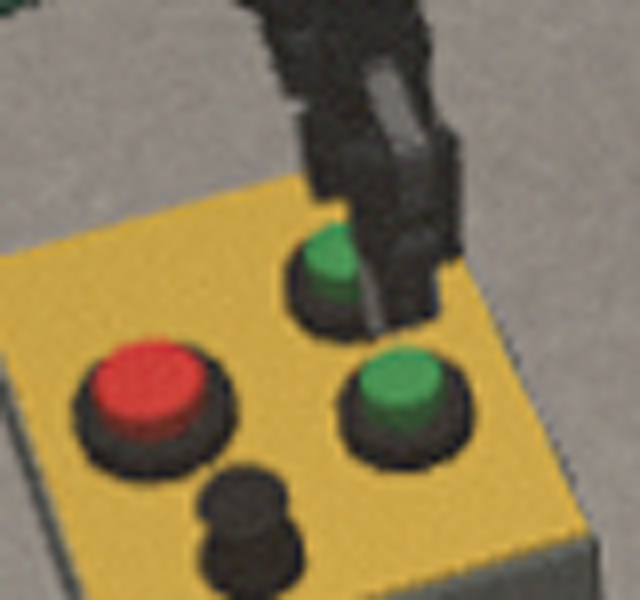

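View pics/top6.png

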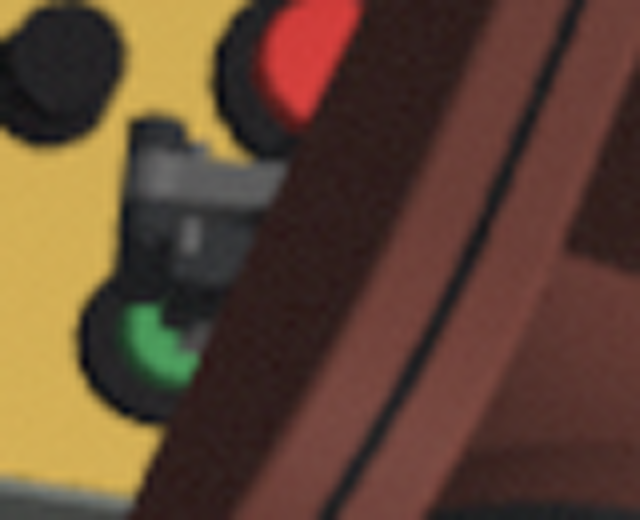

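The top view puts the left tip (424,182) over the left cap (422,181). The scene tip (271,141) closes on the cap (270,147) as it descends. Lateral aim is good. I descend in small steps, watching the force.

>>> servo_tool(series=[[[3,0,0],0,0.39],[[6,0,0],0,0.39],[[6,0,0],0,0.39]])

```text
time: 9.6
ee_pos: [0.4991, -0.1922, 0.0714]
tcp_rot: [[-0.001, -0.99, 0.138], [0.0, 0.138, 0.99], [-1.0, 0.001, 0.0]]
ft_force: [-0.2, 0.4, -0.2]
width: 0.0519
```

>>> servo_tool(series=[[[2,0,0],0,0.39],[[4,0,0],0,0.39],[[4,0,0],0,0.39]])

```text
time: 9.9
ee_pos: [0.4993, -0.1923, 0.0676]
tcp_rot: [[-0.0, -0.99, 0.138], [0.0, 0.138, 0.99], [-1.0, 0.001, 0.0]]
ft_force: [0.4, -0.1, -0.1]
width: 0.0522
```

```bash
python3 - <<'E'
from h import *
delta((.500,-.1945,.07),(.139,.990))
im=cams.read_camera("scene"); cv2.imwrite("pics/scene7.png",cv2.resize(im[100:175,220:300,::-1],None,fx=8,fy=8,interpolation=cv2.INTER_CUBIC))
E
```

```text
t 9.9 pos [ 0.4993 -0.1923  0.0676] F [ 0.43 -0.08 -0.12] delta mm [-2.4 -1.  -2.1] turn 0.001 width 0.0522
```

View pics/scene7.png

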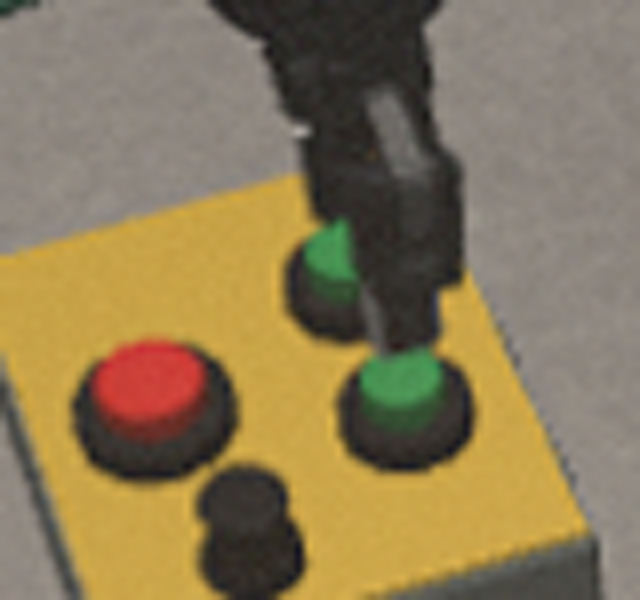

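>>> servo_tool(series=[[[2,-1,0],0,0.39],[[4,-1,0],0,0.39],[[4,-1,0],0,0.39]])

```text
time: 10.25
ee_pos: [0.5003, -0.1924, 0.0636]
tcp_rot: [[-0.001, -0.99, 0.138], [0.0, 0.138, 0.99], [-1.0, 0.001, 0.0]]
ft_force: [0.4, -0.5, 0.7]
width: 0.0522
```

>>> servo_tool(series=[[[1.5,0,0],0,0.39],[[3,0,0],0,0.39],[[3,0,0],0,0.39]])

```text
time: 10.55
ee_pos: [0.5003, -0.1924, 0.0607]
tcp_rot: [[-0.0, -0.99, 0.138], [0.0, 0.138, 0.99], [-1.0, 0.0, 0.0]]
ft_force: [-0.1, 0.1, 0.1]
width: 0.0523
```

```bash
python3 - <<'E'
from h import *
delta((.500,-.1945,.07),(.139,.990))
im=cams.read_camera("scene"); cv2.imwrite("pics/scene8.png",cv2.resize(im[100:175,220:300,::-1],None,fx=8,fy=8,interpolation=cv2.INTER_CUBIC))
im=cams.read_camera("top"); cv2.imwrite("pics/top8.png",cv2.resize(im[140:205,400:480,::-1],None,fx=8,fy=8,interpolation=cv2.INTER_CUBIC))
E
```

```text
t 10.55 pos [ 0.5003 -0.1924  0.0607] F [-0.09  0.06  0.09] delta mm [-9.3 -0.  -2.1] turn 0.001 width 0.0523
```

View pics/scene8.png

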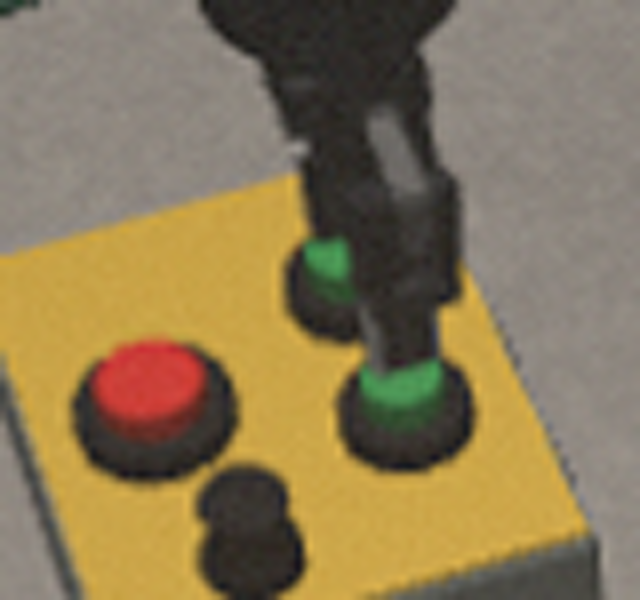

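View pics/top8.png

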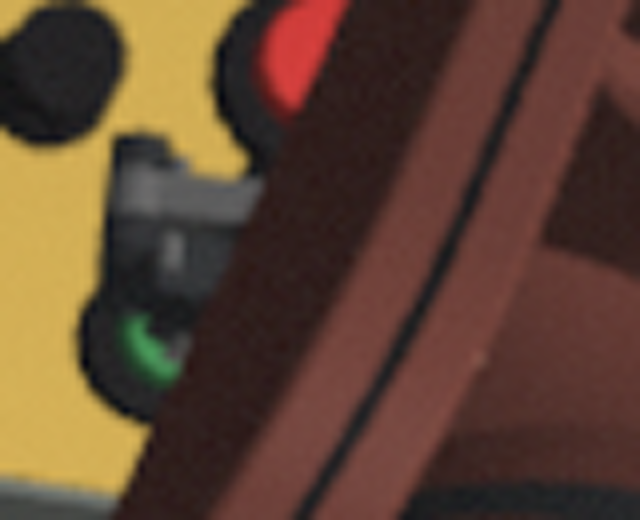

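>>> servo_tool(series=[[[1,0,0],0,0.39],[[2,0,0],0,0.39],[[2,0,0],0,0.39]])

```text
time: 10.95
ee_pos: [0.5003, -0.1924, 0.0588]
tcp_rot: [[-0.0, -0.99, 0.138], [0.0, 0.138, 0.99], [-1.0, 0.0, 0.0]]
ft_force: [-0.8, -0.8, 0.3]
width: 0.0522
```

>>> servo_tool(series=[[[1,0,0],0,0.39],[[2,0,0],0,0.39],[[2,0,0],0,0.39]])

```text
time: 11.25
ee_pos: [0.5004, -0.1925, 0.0568]
tcp_rot: [[-0.0, -0.99, 0.138], [0.0, 0.138, 0.99], [-1.0, 0.0, 0.0]]
ft_force: [-0.5, -0.2, -0.0]
width: 0.052
```

```bash
python3 - <<'E'
from h import *
im=cams.read_camera("scene"); cv2.imwrite("pics/scene9.png",cv2.resize(im[100:175,220:300,::-1],None,fx=8,fy=8,interpolation=cv2.INTER_CUBIC))
im=cams.read_camera("top"); cv2.imwrite("pics/top9.png",cv2.resize(im[140:205,400:480,::-1],None,fx=8,fy=8,interpolation=cv2.INTER_CUBIC))
E
```

```text
(no output)
```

View pics/scene9.png

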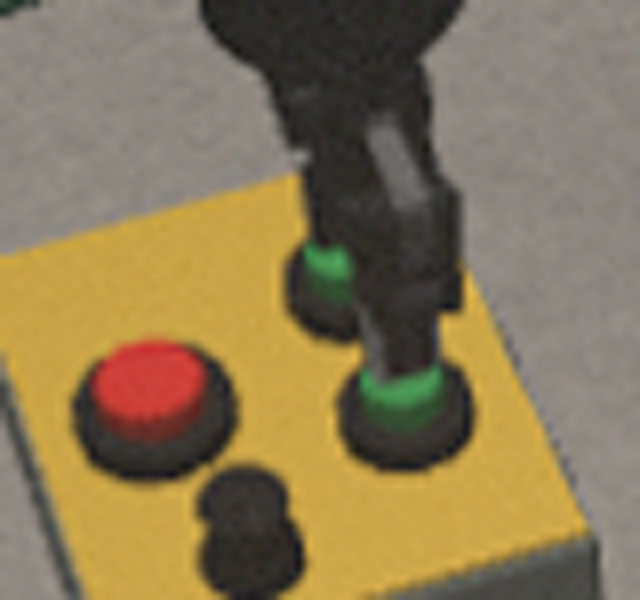

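View pics/top9.png

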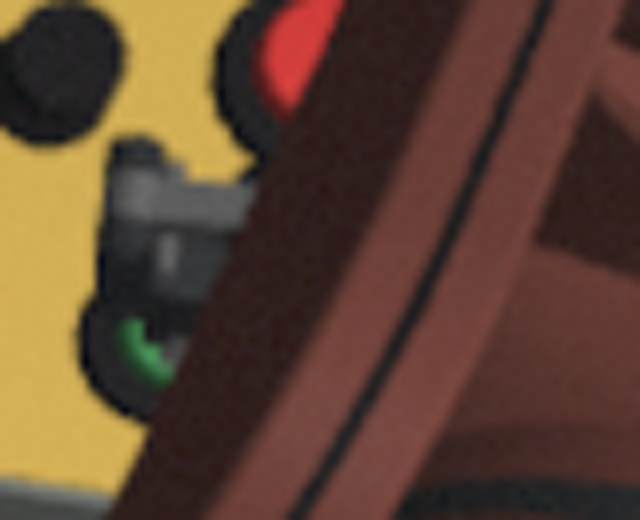

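Left tip bottom (403,375 in the crop) is at the cap centre (401,378), and the cap is still up. Next, on to contact.

>>> servo_tool(series=[[[1,0,0],0,0.39],[[2,0,0],0,0.39],[[2,0,0],0,0.39]])

```text
time: 11.65
ee_pos: [0.5003, -0.1925, 0.0548]
tcp_rot: [[-0.0, -0.99, 0.138], [0.0, 0.138, 0.99], [-1.0, 0.0, 0.0]]
ft_force: [-0.1, -0.2, 0.5]
width: 0.052
```

>>> servo_tool(series=[[[1,0,0],0,0.39],[[2,0,0],0,0.39],[[2,0,0],0,0.39]])

```text
time: 11.95
ee_pos: [0.5005, -0.1925, 0.0532]
tcp_rot: [[0.0, -0.99, 0.138], [-0.0, 0.138, 0.99], [-1.0, -0.0, -0.0]]
ft_force: [-1.7, 0.8, 3.9]
width: 0.052
```

Contact is at TCP z ≈ 0.054, where 3.9 N fits the two springs' preload. Pressing down.

>>> servo_tool(series=[[[2,0,0],0,0.39],[[4,0,0],0,0.39],[[6,0,0],0,0.39],[[7,0,0],0,0.39],[[7,0,0],0,0.39]])

```text
time: 12.45
ee_pos: [0.5007, -0.1926, 0.0473]
tcp_rot: [[0.0, -0.99, 0.138], [-0.0, 0.138, 0.99], [-1.0, -0.0, -0.0]]
ft_force: [-5.3, 1.8, 14.0]
width: 0.0519
```

>>> servo_tool(series=[[[1,0,0],0,0.39],[[1,0,0],0,0.39]])

```text
time: 12.65
ee_pos: [0.5007, -0.1927, 0.0472]
tcp_rot: [[-0.0, -0.99, 0.138], [-0.0, 0.138, 0.99], [-1.0, 0.0, -0.0]]
ft_force: [-8.1, 3.9, 20.0]
width: 0.0522
```

>>> servo_tool(series=[[[1,0,0],0,0.39],[[1,0,0],0,0.39]])

```text
time: 12.85
ee_pos: [0.5007, -0.1927, 0.0471]
tcp_rot: [[-0.0, -0.99, 0.138], [-0.0, 0.138, 0.99], [-1.0, 0.0, -0.0]]
ft_force: [-12.3, 6.7, 28.4]
width: 0.0525
```

It stalled at 28 N, so the buttons have bottomed. I check balance and the picture while holding.

>>> servo_tool(series=[[[-0.5,0,0],0,0.39],[[-0.5,0,0],0,0.39],[[-0.5,0,0],0,0.39],[[-0.5,0,0],0,0.39]])

```text
time: 13.25
ee_pos: [0.5007, -0.1927, 0.0471]
tcp_rot: [[-0.0, -0.99, 0.138], [-0.0, 0.138, 0.99], [-1.0, 0.0, -0.0]]
ft_force: [-10.3, 4.3, 23.3]
width: 0.0519
```

```bash
python3 - <<'E'
from h import *
delta((.500,-.1945,.07),(.139,.990))
s=env.state();print("torque tool",(s["tcp_rot"].T@s["torque"]).round(2),"F tool",(s["tcp_rot"].T@s["ft_force"]).round(1))
im=cams.read_camera("scene"); cv2.imwrite("pics/scene10.png",cv2.resize(im[100:175,220:300,::-1],None,fx=8,fy=8,interpolation=cv2.INTER_CUBIC))
E
```

```text
t 13.25 pos [ 0.5007 -0.1927  0.0471] F [-10.28   4.26  23.31] delta mm [-22.9   0.4  -1.9] turn 0.001 width 0.0519
torque tool [ 0.02 -0.61  1.83] F tool [-23.3  10.8   2.8]
```

View pics/scene10.png

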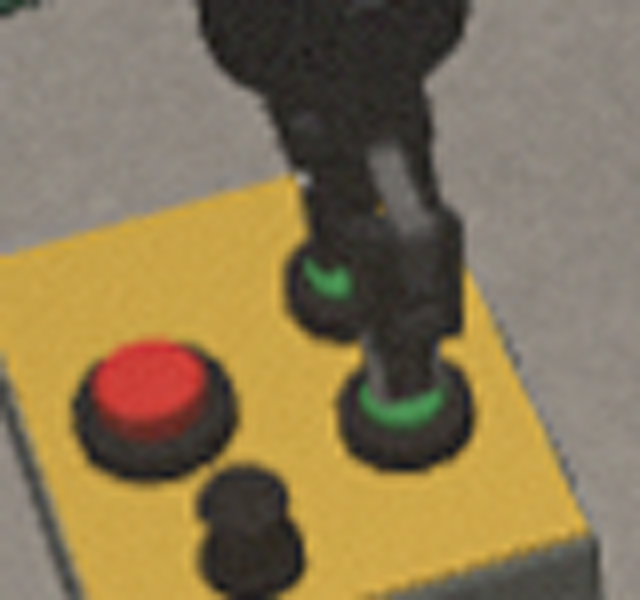

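Both caps are down: the visible rims are sunk to the collars equally, with the red button untouched. Holding.

>>> servo_tool(series=[[[0,0,0],0,0.39],[[0,0,0],0,0.39],[[0,0,0],0,0.39],[[0,0,0],0,0.39],[[0,0,0],0,0.39],[[0,0,0],0,0.39],[[0,0,0],0,0.39],[[0,0,0],0,0.39]])

```text
time: 14.1
ee_pos: [0.5007, -0.1927, 0.0471]
tcp_rot: [[-0.0, -0.99, 0.138], [-0.0, 0.138, 0.99], [-1.0, 0.0, -0.0]]
ft_force: [-9.7, 4.3, 23.0]
width: 0.052
```

>>> servo_tool(series=[[[0,0,0],0,0.39],[[0,0,0],0,0.39],[[0,0,0],0,0.39],[[0,0,0],0,0.39],[[0,0,0],0,0.39],[[0,0,0],0,0.39],[[0,0,0],0,0.39],[[0,0,0],0,0.39]])

```text
time: 14.9
ee_pos: [0.5007, -0.1926, 0.0471]
tcp_rot: [[-0.0, -0.99, 0.138], [-0.0, 0.138, 0.99], [-1.0, 0.0, -0.0]]
ft_force: [-9.6, 4.5, 23.3]
width: 0.0524
```

>>> servo_tool(series=[[[0,0,0],0,0.39],[[0,0,0],0,0.39],[[0,0,0],0,0.39],[[0,0,0],0,0.39],[[0,0,0],0,0.39],[[0,0,0],0,0.39],[[0,0,0],0,0.39],[[0,0,0],0,0.39]])

```text
time: 15.7
ee_pos: [0.5007, -0.1927, 0.0471]
tcp_rot: [[-0.0, -0.99, 0.138], [-0.0, 0.138, 0.99], [-1.0, 0.0, -0.0]]
ft_force: [-10.4, 5.4, 22.3]
width: 0.052
```

>>> servo_tool(series=[[[0,0,0],0,0.39],[[0,0,0],0,0.39],[[0,0,0],0,0.39],[[0,0,0],0,0.39]])

```text
time: 16.1
ee_pos: [0.5007, -0.1927, 0.0471]
tcp_rot: [[-0.0, -0.99, 0.138], [-0.0, 0.138, 0.99], [-1.0, 0.0, -0.0]]
ft_force: [-8.8, 5.5, 23.9]
width: 0.0523
```

>>> servo_tool(series=[[[-4,0,0],0,0.39],[[-10,0,0],0,0.39],[[-20,0,0],0,0.39],[[-45,0,0],0,0.39],[[-85,0,0],0,0.39],[[-125,0,0],0,0.39],[[-160,0,0],0,0.39],[[-160,0,0],0,0.39]])

```text
time: 16.9
ee_pos: [0.5037, -0.1943, 0.211]
tcp_rot: [[0.01, -0.99, 0.138], [-0.005, 0.138, 0.99], [-1.0, -0.01, -0.004]]
ft_force: [0.5, -0.2, -0.1]
width: 0.0521
```

>>> servo_tool(series=[[[0,30,0],0,0.39],[[0,70,0],0,0.39],[[0,100,20],0,0.39],[[0,100,70],0,0.39],[[0,100,120],0,0.39],[[0,100,160],0,0.39],[[0,100,160],0,0.39],[[0,100,160],0,0.39]])

```text
time: 17.7
ee_pos: [0.4232, -0.0196, 0.2039]
tcp_rot: [[-0.001, -0.991, 0.135], [-0.0, 0.135, 0.991], [-1.0, 0.001, -0.0]]
ft_force: [-0.1, 0.8, -0.9]
width: 0.0523
```

```bash
python3 - <<'E'
from h import *
delta((.500,-.1945,.07))
for n in("scene","top"):
    im=cams.read_camera(n); cv2.imwrite(f"pics/{n}11.png",im[:,:,::-1])
    for nm,lo,hi in(("green",(60,120,60),(85,255,255)),("red",(0,170,120),(5,255,255)),("pink",(0,60,90),(8,140,200))):
        for c,s in blobs(im,lo,hi)[1]: print(n,nm,c,s[4])
E
```

```text
t 17.7 pos [ 0.4232 -0.0196  0.2039] F [-0.15  0.75 -0.89] delta mm [ 133.9  -99.9 -162.9] turn 0 width 0.0523
scene green [262.6 130.8] 49
scene green [269.8 146.6] 48
scene green [458.4 205.9] 69
scene green [473.2 225.5] 80
scene red [238.  147.5] 109
scene red [194.6 167.8] 165
scene red [438.2 227.7] 158
scene red [255.6 341.7] 59
scene pink [313.3   2.5] 26
scene pink [540.   18.2] 24
scene pink [529.3  42.9] 534
scene pink [469.8 143. ] 2065
scene pink [297.8 212.7] 219
top green [191.1 328.7] 178
top green [222.6 332.3] 166
top red [451.  102.4] 127
top red [212.5 290.2] 279
top pink [275.6 243.8] 3440
top pink [319.3 319.6] 9481
top pink [389.7 143.2] 10475
top pink [442.8 260.9] 3053
top pink [456.9 263.1] 3075
top pink [367.4 203. ] 175
top pink [377.1 215.2] 79
```

View pics/scene11.png

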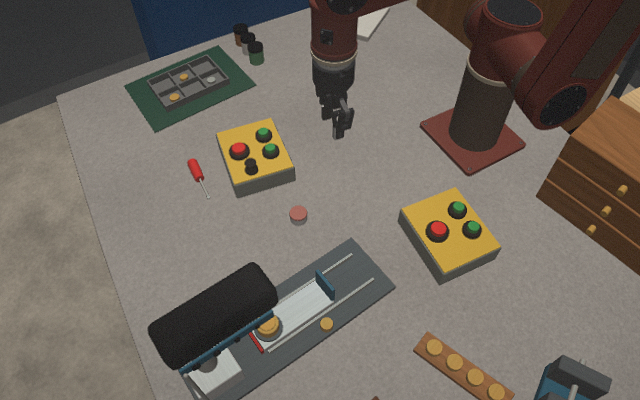

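View pics/top11.png

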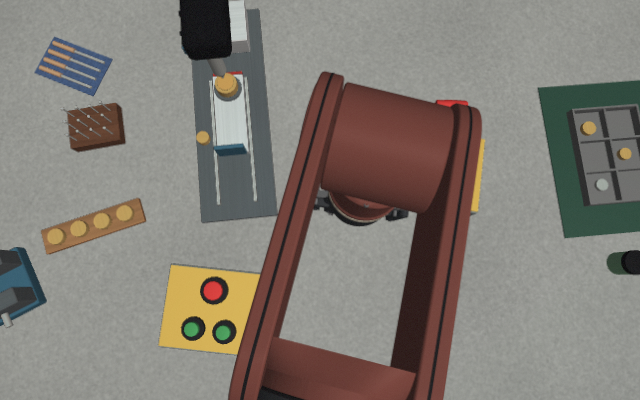

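The pictures show both green caps back up at their starting pixels (262.6,130.8) and (269.8,146.6). The red stop, driver, tin, loupe and spare case are where they were, the carriage is against the red bar, and the arm is clear.

```bash
python3 -c "
from plant import env
print(env.finish_job())"
```

```text
the job is handed in; nothing more can be done
None
```

I pushed the carriage home, then started the press, and handed the job in at about 18 s; no verdict was reported.

- **Carriage:** I pushed the blue plate about 55 mm with the shut fingertips. It stalled at 12 N with the deck against the red end stop.
- **Console:** I used the one farthest to the robot's right, the one with the loupe on it.
- **Green buttons:** I pressed both together, one fingertip on each. They bottomed at about 23–28 N and I held them for about 3.4 s, then released and moved clear.

**Last checks:**
- Both green caps are back at their starting pixels.
- The red stop, driver and tin are at their starting pixels. By eye, the loupe and spare case have not moved.
- The carriage is still home and nothing touches the arm (force under 1 N in each axis).

**Disagreements and limits:**
- With the fingers part open, the pictures showed the tips 10–20 mm above the TCP height. I found contact by force instead, at TCP z ≈ 0.054.
- The right fingertip was partly hidden. That it held its button right down rests on the sunken cap seen in the picture, the total force and only a small sideways imbalance.

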